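# Hook the sample tote forward out of a deep shelf

### The arm

A 6-joint arm with a two-finger parallel gripper is mounted at the origin on a cart in front of the work surface, level with it; the furniture and walls round the work are solid. World frame = base frame: x ahead of the robot, y to its left, z up, the work surface at z = 0. Lengths are in mm, angles in rad, forces in N, time in s.
With the tool pointing down it reaches from about 325 to 875 mm from the base axis. Payload 4.4 kg.
Tool frame: the origin (TCP) lies midway between the tips of the shut fingers; the grasp point (between the pads) lies 19 mm behind it; z points along the fingers, y is the line along which they close (so a half turn about z gives the same grasp; the last joint's range is limited). The gripper opens to 85 mm and grips with 20 to 120 N. Pads are 22 mm wide; open, the fingers measure 114 mm over their backs; the gripper's body (76 mm by 85 mm) begins 54 mm behind the grasp point. The pads swing forward as they close: fully open they stand 13 mm farther back than shut.
Start: joints at [0.976, 0.207, 1.542, -0, 1.393, -0.15], TCP at [247.419, 519.048, 231.282] pointing down, gripper open.
Joint ranges: [-2.73, 2.73], [-0.86, 2.22], [0.23, 2.46], [-1.11, 4.25], [0.08, 2.63], [-2.82, 2.82]. Speed limits (rad/s): [2.79, 2.79, 3.14, 3.14, 3.14, 3.14].

### API

Orientations are given as a 3x3 rotation matrix whose columns are the frame's x, y, z axes.
In Python, from bench import robot, viewer gives the robot as it stands. Calls block until the motion is done:
- robot.move_ptp(position, orientation): joint-space move of the TCP to a pose.
- robot.movel(position, feed=150, orientation=None, guard=None): straight line of the TCP; orientation=None keeps the orientation; feed is the mean speed in mm/s. With guard (N) it stops when the force on the tool has changed by that much, and returns True; else False.
- robot.goto_joints(angles): joint-space move.
- robot.gripper_open() and robot.close(): open the fingers fully, or close them until they stop; the grip force is fixed at half the most.
- robot.dwell(seconds).
- robot.inverse_kinematics(position, orientation): joint angles nearest the present ones, or None.
- viewer.snapshot(name): name is "scene" or "top" or "wrist"; returns a dict with "frame" (480x640x3 uint8, red, green, blue), "depth" (480x640 float32, mm along the optical axis (not along the pixel's ray), 0 where there is no reading), "fx", "fy", "cx", "cy" (pixels), "R" (3x3) and "t" (3): a world point X has camera coordinates R X + t; the wrist camera has in their place "tool_from_camera" (4x4, takes a point from camera to tool coordinates, whose origin is the TCP and whose axes are the flange's). Camera axes: x right, y down, z forward; pixel columns grow to the right and rows downward; lengths in mm; the calibration is good to about 2 mm. A picture is of the moment at which its call begins: read the wrist's pose just before it.
A pose or a line that the arm cannot do raises robot.IKError and nothing moves.
- robot.finish_job(): hands the job in; it is judged then, once.
Readings, each from a call of its own:
- robot.get_clock(): time.
- robot.get_q(): joint angles.
- robot.get_dq(): joint speeds.
- robot.get_effort(): joint torques, N m.
- robot.get_tcp_pos(): TCP position.
- robot.get_orientation(): TCP orientation.
- robot.get_force(): force on the tool from outside, world axes, zero at the start.
- robot.get_moment(): the same for the moment, N m.
- robot.get_opening(): finger opening in mm.
- robot.get_gripper_force(): force on a finger pad.
Only numpy, scipy, OpenCV 4.12 (cv2) and the standard library are available. Lean on these libraries where they do the work, as an engineer would, in place of code of your own. Each camera call takes 0.05 s, during which the arm holds its last target. There are 200 camera calls.

### The job

Pick up the red-handled pull hook from its mat, hook its tongue over the front lip of the blue tote, and with the hook drag the tote gently forward through the shelf until it bears firmly against the rubber stop; where the stop is clamped is not known, so feel for it and do not ram it. Then unhook, leaving the tote in touch with the stop, and stand the hook on its feet on the mat again. Keep the hand off the tote, keep the bottles in the tote standing, and leave the red-capped bottle and the covered dish where they are.

Things in the scene. Friction and masses are not known exactly. Their poses are not given: they have to be found in the camera images.
- sample_shelf: Fixed grey shelf box, 275 deep x 232 wide x 190 high (mm), open at the front. Origin: centre of its front lower edge; +x points into it, z up. Inner floor z = 12; inner faces of side walls y = +-108, of back wall x = 267. Roof (z 178 to 190) and tall side walls begin at x = 40; before that the walls are 78 high. A tape roll (24 high) and a flat black scale lie fixed on the roof.
- stop_rail: The shelf's stop: a steel bar with a rubber pad facing inward, clamped across two wall rails. Origin and axes = sample_shelf (not the bar's place). Pad face somewhere from x = 22 to 62 mm, bar and pad z 36 to 58, 16 thick in x. The pad is sprung, 6 N per mm, 4 mm at most. Bearing with 5 to 12 N is firm and safe; under 4 N is not seated, over 20 N is ramming.
- sample_tote: Blue open tote, 120 (x) x 170 (y) x 65 high (mm), walls 4, 0.3 to 0.6 kg plus bottles, on the shelf floor, front (-x) to the opening. Origin: centre of underside. Front wall x = -60 to -56; lip round the rim, 5 thick, top z = 65, in front out to x = -68. Inside, x = -56 to -5 is empty. Slides at 2 to 6 N (varies). Against the stop its origin is 60 behind the pad's face.
- pull_hook: Pull hook, 0.2 kg, standing on its feet. Origin: under the middle of its red handle; +x along the rod to the hook, z up. Handle 90 (x) x 26 (y) x 56 high (mm): grip across the 26 mm from above at x = 0, z about 42; front end x = 49. Steel rod, 10 diameter, axis z = 44, ends in a flat tongue hanging down: x 178 to 184, 40 wide, z 0 to 49. The tongue's face toward the handle does the pulling.
- hook_tip (a point): Middle of the lower edge of the hook's tongue, at (181, 0, 0) mm in the frame of pull_hook.
- tool_mat: Fixed black rubber mat on the bench, 310 (x) x 120 (y) x 3 mm thick, where the hook stands and to which it returns, rod along the mat's +x. Origin: centre of its underside.
- bottle_a: White sample bottle with blue cap, 46 diameter x 99 mm high, standing loose in the back half of the tote on its left. Origin: centre of its underside.
- bottle_b: The same kind of bottle, in the back half of the tote on its right. Origin: centre of its underside.
- red_bottle: White bottle with red cap, 52 diameter x 113 mm high, standing loose on the bench between mat and shelf. Origin: centre of its underside. Leave alone.
- covered_dish: Clear covered dish, 60 diameter x 15 mm high, loose on the bench to the right of the mat. Origin: centre of its underside. Leave alone.
Not all that is in view belongs to the job. What is shaped like the bottle_a but green is not meant.

How it is judged:
By the outcome, as a careful person would: the job done as asked, in the order asked, and still so for the second after the job is handed in, with the robot touching nothing.
It also fails if it takes over 72 s, if anything falls off the work surface, if the arm or the gripper's body presses on something with over 40 N, if the wrist force passes 120 N, or if a joint passes its speed limit or range.

## Working session

There is one attempt and no reset: what is moved stays moved. The work goes in short steps, each a Python script; the robot and the scene stay as the last script left them, time stands still between calls to the robot, and variables do not carry over. Pictures are saved under pics/ and viewed, at most 10 in all, crops included, and the job is handed in when it is done.

```bash
mkdir -p pics; ls
cat > h.py <<'E'
import numpy as np, cv2, pickle
from bench import robot, viewer
def snap(n,f=None):
    s=viewer.snapshot(n)
    if f: cv2.imwrite(f'pics/{f}.png',cv2.cvtColor(s['frame'],cv2.COLOR_RGB2BGR))
    return s
def cloud(s):
    v,u=np.mgrid[0:480,0:640]; d=s['depth'].astype(float)
    P=np.stack([(u-s['cx'])/s['fx']*d,(v-s['cy'])/s['fy']*d,d],-1)
    return (P-s['t'])@s['R']   # R^T (P-t)
E
python3 - <<'E'
from h import *
for n in('scene','top'):
    s=snap(n,n+'0'); pickle.dump(s,open(n+'.pkl','wb')); print(n,s['fx'],s['cx'],s['cy'],(-s['R'].T@s['t']).round(),s['R'].round(2).tolist(),(s['depth']>0).mean())
print(robot.get_clock(),robot.get_q(),robot.get_orientation())
E
```

```text
pics
scene 595.6639636792762 317.21439793156975 236.96393180297864 [-217. -719.  823.] [[0.64, -0.77, 0.0], [-0.45, -0.37, -0.81], [0.63, 0.52, -0.58]] 0.9957747395833333
top 491.7985313327989 312.92754481418115 234.11288723292043 [ -25. -230.  880.] [[0.28, -0.96, -0.02], [-0.76, -0.21, -0.61], [0.58, 0.18, -0.79]] 0.9960091145833333
0.1 [ 9.75478176e-01  2.07375489e-01  1.54282506e+00 -1.92819949e-07
  1.39350726e+00 -1.50480730e-01] [[-9.02680464e-01  4.30309857e-01 -1.18595831e-03]
 [ 4.30311375e-01  9.02678821e-01 -1.75138470e-03]
 [ 3.16901348e-04 -2.09127210e-03 -9.99997763e-01]]
```

View pics/scene0.png

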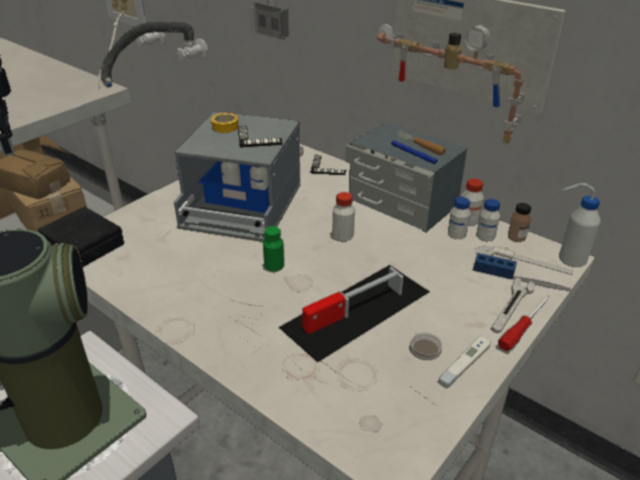

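View pics/top0.png

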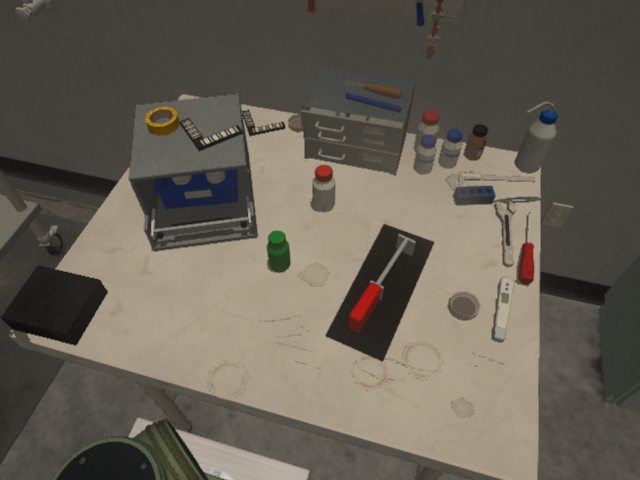

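The top view shows the pull hook's red handle at (367,305) with its tongue at (404,242), on the black mat. The shelf mouth is at (200,215), the blue tote at (200,190), the stop bar near (200,230), the red-capped bottle at (323,188), the green bottle at (279,252) and the dish at (464,305).

Things that could be mistaken for the hook or its handle: the red screwdriver (527,262), and the red caps (323,173) and (430,118). I choose (367,305), because it has a block handle, rod and tongue and stands on the mat. The green bottle isn't part of the job.

```bash
cat > m.py <<'E'
from h import *
for n in('top','scene'):
    s=pickle.load(open(n+'.pkl','rb')); W=cloud(s); hsv=cv2.cvtColor(s['frame'],cv2.COLOR_RGB2HSV)
    H,S,V=[hsv[...,i].astype(int) for i in range(3)]
    z=W[...,2]; print(n)
    def comps(m,name,amin=60):
        k,l,st,c=cv2.connectedComponentsWithStats(m.astype(np.uint8))
        for i in range(1,k):
            if st[i,4]>amin:
                q=W[(l==i)&(s['depth']>0)]; print(name,st[i].tolist(),'med',np.median(q,0).round(),'p2',np.percentile(q,2,0).round(),'p98',np.percentile(q,98,0).round())
    red=((H<8)|(H>172))&(S>150)&(V>80)
    comps(red,'red'); comps((H>105)&(H<125)&(S>150)&(V>50),'blue',40); comps((H>50)&(H<80)&(S>150),'green')
    # handle top
    m=red&(abs(z-59)<4); q=W[m]; q=q[(q[:,0]<700)&(q[:,1]<150)]
    r=cv2.minAreaRect(q[:,:2].astype(np.float32)); print('handle top',len(q),r, q[:,2].mean())
    # mat
    mm=(V<50)&(abs(z-3)<5)&(W[...,0]>200); k,l,st,c=cv2.connectedComponentsWithStats(mm.astype(np.uint8)); i=1+st[1:,4].argmax()
    q=W[l==i]; hull=cv2.convexHull(q[:,:2].astype(np.float32)); print('mat',st[i],cv2.minAreaRect(hull),np.median(q[:,2]))
    # shelf roof
    rf=(abs(z-190)<5)&(W[...,1]>100)&(W[...,0]>400)&(W[...,0]<1100); k,l,st,c=cv2.connectedComponentsWithStats(rf.astype(np.uint8)); 
    i=1+st[1:,4].argmax(); q=W[l==i]; print('roof',st[i],cv2.minAreaRect(q[:,:2].astype(np.float32)))
    print('corners',cv2.boxPoints(cv2.minAreaRect(q[:,:2].astype(np.float32))).round(1).tolist())
E
python3 m.py
python3 -c "
import cv2
a=cv2.imread('pics/top0.png');s=cv2.imread('pics/scene0.png')
b=cv2.resize(a[180:280,130:270],None,fx=4,fy=4);c=cv2.resize(a[220:340,330:440],None,fx=3.333,fy=3.333)[:400,:240*1]
c=cv2.resize(a[225:340,335:430],(240,290));o=cv2.copyMakeBorder(c,0,110,0,0,0)
import numpy as np;cv2.imwrite('pics/crop0.png',np.hstack([b,o]))"
```

```text
top
red [424, 111, 15, 9, 109] med [ 960. -228.  112.] p2 [ 946. -244.  -68.] p98 [1212. -212.  115.]
red [316, 165, 16, 12, 158] med [713. -28. 112.] p2 [697. -44. 109.] p98 [730. -12. 115.]
red [520, 243, 14, 39, 430] med [ 647. -485.   24.] p2 [ 610. -499.   16.] p98 [ 703. -473.   30.]
red [349, 283, 32, 49, 744] med [ 443. -182.   57.] p2 [ 407. -202.   19.] p98 [ 491. -163.   61.]
blue [540, 110, 17, 14, 152] med [ 963. -481.  160.] p2 [ 953. -498.  148.] p98 [ 985. -467.  164.]
blue [155, 174, 77, 34, 1014] med [627. 277.  39.] p2 [593. 183.  13.] p98 [711. 344.  79.]
green [269, 231, 15, 12, 140] med [524.  18.  98.] p2 [510.   5.  95.] p98 [538.  31. 102.]
handle top 475 ((451.5153503417969, -181.84266662597656), (25.274003982543945, 89.080810546875), 72.7831802368164) 57.942028173435936
mat [ 327  225  104  136 5660] ((529.259033203125, -207.04689025878906), (117.63221740722656, 309.822265625), 79.54976654052734) 2.450024414645328
roof [ 128   94  118   87 6802] ((671.9551391601562, 260.418212890625), (238.55540466308594, 231.45790100097656), 25.08869171142578)
corners [[51
[... 1145 characters left out ...]
 918. -295.   97.] p2 [ 910. -309.   87.] p98 [ 937. -281.  101.]
green [264, 226, 19, 45, 704] med [512.   6.  61.] p2 [501.  -6.   9.] p98 [532.  27. 101.]
handle top 353 ((450.3283996582031, -185.22586059570312), (23.81192398071289, 85.53286743164062), 73.73673248291016) 58.66154065960323
mat [ 280  276  148   85 3866] ((526.2422485351562, -211.93792724609375), (116.30378723144531, 308.34747314453125), 77.91397094726562) 3.317125922446782
roof [ 175  111  125   56 3559] ((673.5963745117188, 258.5570068359375), (241.6748809814453, 235.72308349609375), 24.55545425415039)
corners [[514.7000122070312, 315.5], [612.7000122070312, 101.0999984741211], [832.5, 201.60000610351562], [734.5, 416.0]]
```

View pics/crop0.png

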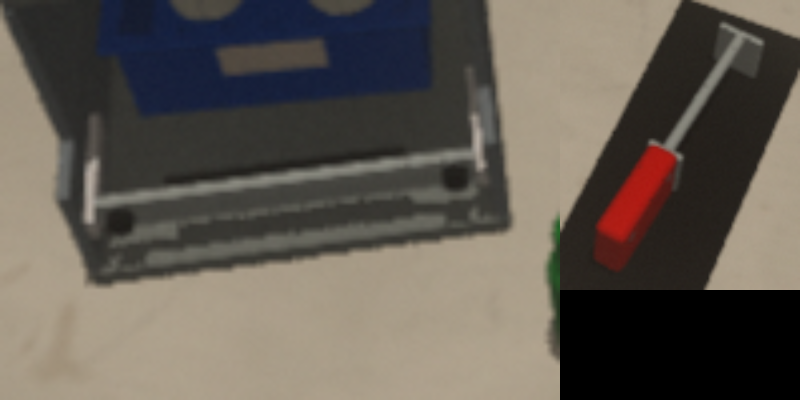

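The crop confirms the hook: red block handle, rod and flat tongue. The stop bar runs across the shelf mouth, with the tote well behind it. Next I refine the frames.

```bash
cat > m2.py <<'E'
from h import *
for n in('top','scene'):
    s=pickle.load(open(n+'.pkl','rb')); W=cloud(s); hsv=cv2.cvtColor(s['frame'],cv2.COLOR_RGB2HSV); ok=s['depth']>0
    H,S,V=[hsv[...,i].astype(int) for i in range(3)]; z=W[...,2]; print(n)
    # roof front edge fit + shelf frame
    rf=((abs(z-190)<5)&(W[...,1]>80)&(W[...,0]>480)&(W[...,0]<900)).astype(np.uint8)
    k,l,st,c=cv2.connectedComponentsWithStats(rf); q=W[l==1+st[1:,4].argmax()][:,:2].astype(np.float32)
    b=cv2.boxPoints(cv2.minAreaRect(q)); b=b[np.argsort(b[:,0])]
    a=b[1]-b[0] if b[1,1]<b[0,1] else b[0]-b[1]; a/=np.linalg.norm(a)   # points -y shelf
    ex=np.array([-a[1],a[0]]); ey=-a; print('roof z',np.median(W[l==1+st[1:,4].argmax()][:,2]),'yaw',np.degrees(np.arctan2(ex[1],ex[0])))
    O=(b[0]+b[1])/2-40*ex; 
    print('O front',O,'O centre',cv2.minAreaRect(q)[0]-157.5*ex)
    L=np.stack([(W[...,:2]-O)@ex,(W[...,:2]-O)@ey,z],-1)
    ins=ok&(abs(L[...,1])<106)&(L[...,0]>-10)&(L[...,0]<260)
    bl=(H>100)&(H<130)&(S>100)&(V>30)&ins
    for nm,m in(('lip',bl&(z>72)&(z<82)),('front',bl&(z>25)&(z<65)&(L[...,0]<160))):
        q=L[m]; print(nm,len(q),np.percentile(q,[1,10,50,90,99],0).round(1).tolist())
        lo=[(y,np.percentile(q[abs(q[:,1]-y)<12,0],4).round(1),(abs(q[:,1]-y)<12).sum()) for y in range(-80,81,20) if (abs(q[:,1]-y)<12).sum()>5]; print(lo)
    bar=ins&(z>40)&(z<66)&(L[...,0]<85)&(abs(L[...,1])<95)&~bl; q=L[bar]; print('bar top',len(q),np.percentile(q[q[:,2]>54],[2,25,50,75,98],0).round(1).tolist(),'all x',np.percentile(q[:,0],[2,50,98]))
    cap=ins&(z>105)&(z<125); q=L[cap]; print('caps',len(q),[np.median(q[q[:,1]*sg>0],0).round(1).tolist() for sg in(1,-1)])
    # hook
    hm=ok&(z>30)&(z<66)&(W[...,0]>380)&(W[...,0]<680)&(W[...,1]>-290)&(W[...,1]<-120)
    q=W[hm]; rod=q[(q[:,0]>505)]; d=cv2.fitLine(rod[:,:2].astype(np.float32),cv2.DIST_HUBER,0,.01,.01).ravel()
    print('rod',len(rod),d,np.degrees(np.arctan2(d[1],d[0])),'z',np.percentile(rod[:,2],95),'xmax',np.percentile(rod,99,0),'far', rod[rod[:,0].argsort()[-30:]].mean(0))
E
python3 m2.py
```

```text
top
roof z 189.26362130150096 yaw 25.088694
O front [527.7049  192.88118] O centre [529.31488037 193.63495636]
lip 497 [[98.6, -86.2, 72.4], [101.5, -80.1, 73.7], [108.9, 6.9, 75.9], [134.9, 89.9, 78.1], [148.3, 96.7, 79.8]]
[(-80, np.float64(99.3), np.int64(95)), (-60, np.float64(98.4), np.int64(50)), (-40, np.float64(99.4), np.int64(53)), (-20, np.float64(100.4), np.int64(50)), (0, np.float64(100.4), np.int64(51)), (20, np.float64(102.7), np.int64(51)), (40, np.float64(103.2), np.int64(53)), (60, np.float64(103.4), np.int64(53)), (80, np.float64(105.7), np.int64(80))]
front 704 [[104.5, -79.0, 25.2], [106.9, -67.7, 27.8], [110.7, 10.1, 41.4], [114.8, 80.3, 59.7], [155.5, 87.7, 64.1]]
[(-80, np.float64(104.7), np.int64(70)), (-60, np.float64(104.8), np.int64(125)), (-40, np.float64(106.4), np.int64(120)), (-20, np.float64(106.6), np.int64(65)), (0, np.float64(107.1), np.int64(44)), (20, np.float64(108.7), np.int64(43)), (40, np.float64(109.3), np.int64(98)), (60, np.float64(110.4), np.int64(124)), (80, np.float64(111.4), np.int64(137))]
bar top 855 [[9.8, -88.6, 54.2], [12.9, -39.9,
[... 986 characters left out ...]
112.6, -5.5, 42.6], [117.6, 79.0, 61.4], [148.5, 89.5, 64.7]]
[(-80, np.float64(106.5), np.int64(85)), (-60, np.float64(105.5), np.int64(126)), (-40, np.float64(106.2), np.int64(127)), (-20, np.float64(106.5), np.int64(68)), (0, np.float64(108.9), np.int64(38)), (20, np.float64(109.1), np.int64(44)), (40, np.float64(109.8), np.int64(88)), (60, np.float64(111.0), np.int64(114)), (80, np.float64(111.9), np.int64(125))]
bar top 706 [[8.2, -91.0, 54.2], [13.6, -44.4, 56.1], [16.2, -2.9, 57.4], [21.9, 40.9, 58.7], [28.8, 88.5, 61.4]] all x [ 4.68127923 14.79273364 28.19021031]
caps 8 [[76.6, 105.3, 113.2], [nan, nan, nan]]
rod 383 [ 9.5184654e-01 -3.0657485e-01  5.6947858e+02 -2.2021207e+02] -17.852936 z 53.67867781343681 xmax [ 632.70288917 -198.64203988   54.77877982] far [ 629.41603886 -222.84407995   47.46062674]
  return _methods._mean(a, axis=axis, dtype=dtype,
  ret = um.true_divide(
```

```bash
cat >> h.py <<'E'
th=np.radians(24.8); O=np.array([528.5,192.8]); EX=np.array([np.cos(th),np.sin(th)]); EY=np.array([-EX[1],EX[0]])
def Rh(y): return np.array([[np.cos(y),-np.sin(y),0],[np.sin(y),np.cos(y),0],[0,0,1]])@np.diag([-1,1,-1.])
def sh(h,y,hz): p=O+h*EX+y*EY; return [p[0],p[1],hz+23]   # TCP for hook origin in shelf frame
def pull(): return float(-np.array(robot.get_force())[:2]@EX)
RS=Rh(th); Y0=4.5
E
python3 - <<'E'
from h import *
y=np.radians(-17.4); R=Rh(y); ym=np.radians(-11.3)
for p,r in(([451,-183.5,130],R),([451,-183.5,26],R),([451,-183.5,190],R),(sh(-205,Y0,167),RS),(sh(-205,Y0,88),RS),(sh(-56,Y0,88),RS),(sh(-150,Y0,43),RS),([459.5,-195.5,26],Rh(ym))):
    q=robot.inverse_kinematics(p,r); print(None if q is None else np.round(q,2))
s=snap('wrist'); print(s['tool_from_camera'].round(2))
robot.move_ptp([451,-183.5,130],R); print(robot.get_clock(),robot.get_tcp_pos())
snap('wrist','wrist0')
E
```

```text
[-0.56  0.13  1.85 -0.    1.16 -1.83]
[-0.56  0.3   1.91 -0.    0.93 -1.83]
[-0.56  0.06  1.8  -0.    1.29 -1.83]
[ 0.07 -0.25  2.08 -0.    1.31 -1.93]
[ 0.07 -0.13  2.16 -0.    1.11 -1.93]
[ 0.18  0.2   1.82 -0.    1.12 -1.83]
[ 0.12  0.09  2.07 -0.    0.99 -1.88]
[-0.58  0.32  1.88 -0.    0.94 -1.95]
[[  -0.     -0.95   -0.3    75.1 ]
 [   1.     -0.     -0.      0.91]
 [   0.     -0.3     0.95 -143.65]
 [   0.      0.      0.      1.  ]]
2.7583 [ 451.38875509 -182.93302256  130.13566956]
```

View pics/wrist0.png

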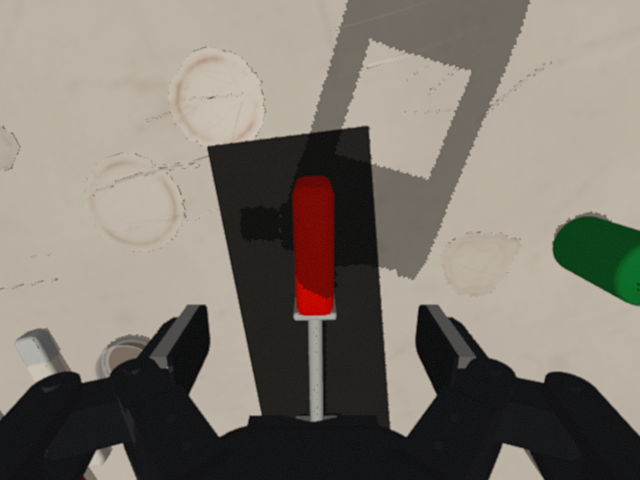

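The wrist view shows the red handle centred between the fingers at (314,245), with the rod running straight down the image from (316,320) to (317,415). I check the offset numerically and then grasp.

Run:
```python
from h import *
s=snap('wrist'); T=s['tool_from_camera']; p=np.array(robot.get_tcp_pos()); Ro=np.array(robot.get_orientation())
hsv=cv2.cvtColor(s['frame'],cv2.COLOR_RGB2HSV); m=((hsv[...,0]<8)|(hsv[...,0]>172))&(hsv[...,1]>150)&(hsv[...,2]>60)
v,u=np.mgrid[0:480,0:640]; d=s['depth'].astype(float)
P=np.stack([(u-s['cx'])/s['fx']*d,(v-s['cy'])/s['fy']*d,d],-1)
W=(P@T[:3,:3].T+T[:3,3])@Ro.T+p
q=W[m&(abs(W[...,2]-59)<3)&(abs(W[...,0]-450)<80)]; r=cv2.minAreaRect(q[:,:2].astype(np.float32)); print(len(q),r,q[:,2].mean())
mm=(hsv[...,2]<60)&(abs(W[...,2]-3)<2.5); 
c=np.array(r[0])
robot.movel([451,-183.5,26],feed=120,orientation=Rh(np.radians(-17.4)),guard=15)
f0=robot.get_force(); print('z',robot.get_tcp_pos(),f0)
robot.close(); print(robot.get_opening(),robot.get_gripper_force(),robot.get_clock())
robot.movel([451,-183.5,190],feed=150); print(robot.get_opening(),robot.get_force(),robot.get_clock())
snap('top','top1')
```

```text
4733 ((453.61138916015625, -182.17137145996094), (25.136878967285156, 87.46949768066406), 73.60262298583984) 59.50416211535985
z [ 451.71812111 -183.90176453   26.66698087] [-0.90995908 -0.06736254  0.55784507]
25.14092700103994 59.23567056655884 4.45
25.105930977012306 [ 0.11783202  0.98191589 -2.65069072] 5.6917
```

Run:
```python
from h import *
robot.move_ptp(sh(-205,Y0,167),RS); print(robot.get_clock())
robot.movel(sh(-205,Y0,88),feed=150)
s=snap('top','top2'); W=cloud(s); L=np.stack([(W[...,:2]-O)@EX,(W[...,:2]-O)@EY,W[...,2]],-1)
snap('scene','scene2')
# rod and tongue points: along shelf -150..-15
m=(s['depth']>0)&(L[...,0]>-150)&(L[...,0]<-5)&(abs(L[...,1])<40)&(L[...,2]>75)&(L[...,2]<150)
q=L[m]
for a in range(-150,-5,12):
    k=q[(q[:,0]>=a)&(q[:,0]<a+12)]
    if len(k): print(a,len(k),np.median(k,0).round(1),k[:,2].max().round(1),k[:,2].min().round(1),k[:,1].min().round(1),k[:,1].max().round(1))
print(robot.get_clock(),robot.get_tcp_pos(),robot.get_force())
```

```text
6.9417
-66 7 [-58.7   1.8 133.4] 138.3 129.7 1.0 3.0
-54 16 [-47.3   2.9 134.7] 137.8 129.8 1.5 6.4
-42 17 [-36.2   6.1 135.7] 137.2 133.3 2.1 10.2
-30 188 [-24.7  -3.  117.6] 138.9 87.7 -13.8 14.7
-18 1 [-17.5 -11.  133.1] 133.1 133.1 -11.0 -11.0
7.7167 [342.04441435 110.7962518  112.21295648] [ 0.41268612 -0.22412035 -1.22790466]
```

View pics/scene2.png

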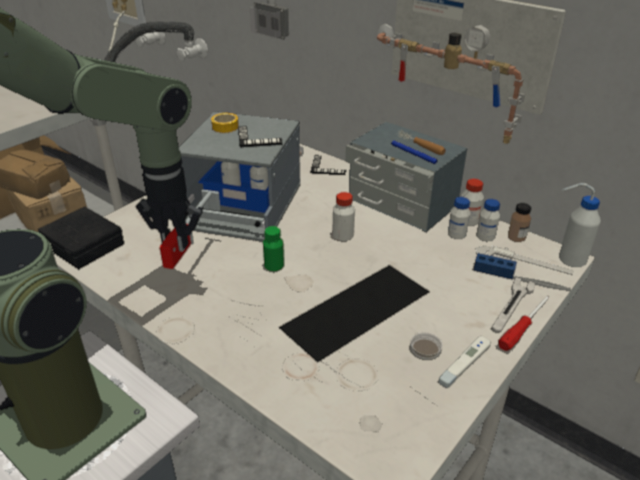

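The hook is held level in front of the shelf: handle at (175,247), tongue near (212,240), tongue bottom at z≈88. Both other bottles are untouched. Next I insert it, lower it and pull by feel.

Run:
```python
from h import *
print(robot.movel(sh(-57,Y0,88),feed=100,guard=8),robot.get_clock())
print(robot.movel(sh(-57,Y0,43),feed=60,guard=6),robot.get_clock(),robot.get_tcp_pos())
f=[]
for _ in range(5): f.append(pull()); robot.dwell(.02)
print('base',np.round(f,2))
# approach to the wall
g=robot.movel(sh(-76,Y0,43),feed=20,guard=2.5); p=np.array(robot.get_tcp_pos()); print(g,(p[:2]-O)@EX,pull(),robot.get_clock())
snap('top','top3'); snap('scene','scene3')
```

```text
False 9.35
False 10.25 [475.26391206 173.04709711  66.25048422]
base [-0.38  0.75 -0.86  0.62  0.07]
True -65.9820088352253 -1.5836468660746614 10.8917
```

View pics/top3.png

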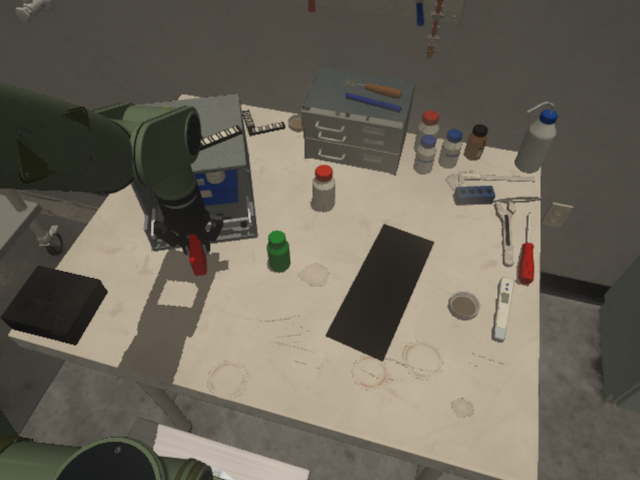

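The top view shows the hook inside the shelf, handle at (198,255). Contact with the wall came at h=-66, as predicted, and nothing else has moved. My force sign is flipped; I fix that and drag.

```bash
cat >> h.py <<'E'
def pf(n=12):
    f=[]
    for _ in range(n): f.append(np.array(robot.get_force())[:2]@EX); robot.dwell(.01)
    return float(np.mean(f))
def hx(): return float((np.array(robot.get_tcp_pos())[:2]-O)@EX)
E
python3 - <<'E'
from h import *
h=-66.
while h>-132:
    h-=10 if h>-106 else 5
    g=robot.movel(sh(h,Y0,43),feed=20 if h>-106 else 10,guard=6)
    f=np.array(robot.get_force()); print(round(h),g,round(hx(),1),'F',round(pf(),2),'lat',round(float(f[:2]@EY),2),'z',round(f[2],2),round(robot.get_clock(),1))
    if g and h<-70: break
E
```

```text
-76 False -76.5 F 1.64 lat -0.69 z -2.0 11.7
-86 False -86.5 F 1.0 lat 0.85 z -2.2 12.5
-96 False -96.4 F 0.91 lat -0.45 z -1.24 13.2
-106 False -106.1 F 2.33 lat -0.13 z -2.47 14.5
-111 False -111.3 F 2.08 lat -0.26 z -3.05 15.2
-116 False -116.2 F 1.98 lat -0.04 z -2.4 16.0
-121 False -121.2 F 2.42 lat 0.42 z -2.26 16.7
-126 False -126.2 F 2.04 lat 0.66 z -2.23 17.5
-131 False -131.2 F 2.05 lat -0.21 z -2.27 18.2
-136 False -136.2 F 1.95 lat -0.0 z -3.27 19.0
```

```bash
cat > lip.py <<'E'
from h import *
def lip(n='top'):
    s=snap(n); W=cloud(s); L=np.stack([(W[...,:2]-O)@EX,(W[...,:2]-O)@EY,W[...,2]],-1)
    hsv=cv2.cvtColor(s['frame'],cv2.COLOR_RGB2HSV).astype(int)
    m=(hsv[...,0]>100)&(hsv[...,0]<130)&(hsv[...,1]>100)&(hsv[...,2]>30)&(abs(L[...,2]-76.5)<4)&(abs(L[...,1])<100)&(L[...,0]<200)&(L[...,0]>0)
    q=L[m]; return [(y,round(float(np.percentile(q[abs(q[:,1]-y)<12,0],4)),1)) for y in range(-80,81,20) if (abs(q[:,1]-y)<12).sum()>5]
E
python3 - <<'E'
from lip import *
print(lip('top'),lip('scene'))
h=-136.
while h>-165:
    h-=1.0
    g=robot.movel(sh(h,Y0,43),feed=6,guard=5); F=pf()
    print(h,g,round(hx(),2),round(F,2),round(robot.get_clock(),1))
    if g or F>5: break
E
```

```text
[(-80, 32.6), (-60, 30.2), (-40, 31.3), (-20, 30.4), (0, 31.1)] [(-80, 31.7), (-60, 30.8), (-40, 30.8), (-20, 29.9), (0, 30.3), (20, 30.4), (40, 30.2), (80, 112.1)]
-137.0 False -136.99 2.52 19.5
-138.0 False -138.09 2.7 19.9
-139.0 False -139.1 2.53 20.3
-140.0 False -140.11 2.79 20.7
-141.0 False -141.13 2.49 21.1
-142.0 False -142.07 2.43 21.6
-143.0 False -143.09 2.63 22.0
-144.0 False -144.1 2.86 22.4
-145.0 False -145.09 2.61 22.8
-146.0 False -146.11 2.08 23.2
-147.0 False -147.09 2.46 23.6
-148.0 False -147.89 3.49 24.1
-149.0 False -148.49 5.08 24.5
```

The tote is square and moving, and contact was felt at h≈-147.5. Now I build the force up to about 8 N above the sliding level.

Run:
```python
from h import *
h=-149.
while h>-156:
    h-=0.5
    robot.movel(sh(h,Y0,43),feed=4,guard=6); F=pf(15)
    print(h,round(hx(),2),round(F,2),round(robot.get_clock(),1))
    if F>10: break
```

```text
-149.5 -148.67 6.34 24.9
-150.0 -148.81 7.14 25.3
-150.5 -149.0 8.42 25.7
-151.0 -149.15 9.13 26.1
-151.5 -149.33 10.13 26.5
```

```bash
python3 - <<'E'
from lip import *
robot.movel(sh(-146,Y0,43),feed=6); print(pf())
robot.movel(sh(-134,Y0,43),feed=30); print('free',pf())
print(robot.movel(sh(-134,Y0,92),feed=60,guard=6),robot.get_force())
print(robot.movel(sh(-205,Y0,92),feed=100,guard=8))
robot.movel(sh(-205,Y0,167),feed=150)
print(lip('top'),lip('scene'),robot.get_clock()); snap('scene','scene4')
E
python3 -c "
import cv2;a=cv2.imread('pics/scene4.png');cv2.imwrite('pics/crop4.png',cv2.resize(a[100:300,130:370],None,fx=3,fy=3))"
```

```text
-0.07648157887772802
free 0.1114055182574531
False [-0.15392007  0.20905993 -1.74356321]
False
[(-80, 20.1), (-60, 18.2), (-40, 18.9), (-20, 18.0), (0, 18.7), (20, 19.2), (40, 140.0)] [(-80, 20.7), (-60, 18.1), (-40, 18.5), (-20, 17.9), (0, 18.6), (20, 19.1), (40, 17.6), (60, 17.9), (80, 19.6)] 30.875
```

View pics/crop4.png

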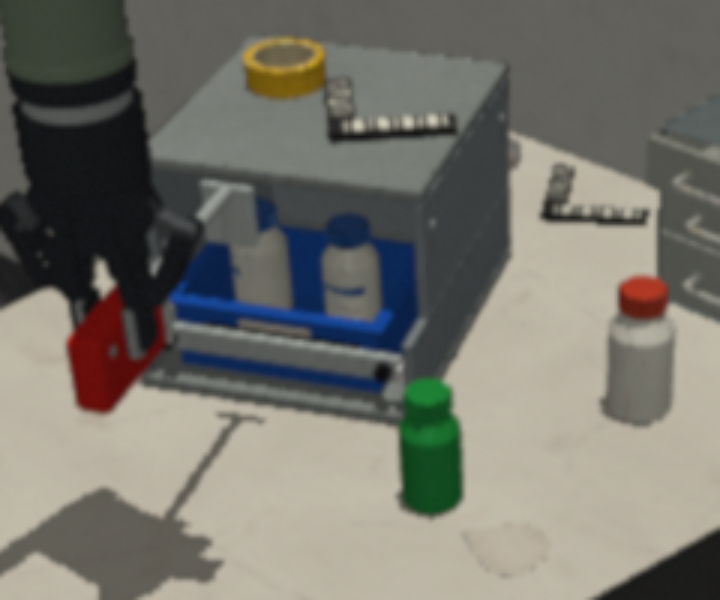

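The crop shows the tote against the stop bar, both bottles upright at (260,270) and (350,270), and the hook free with its tongue at (225,210). Now I return the hook to the mat.

Run:
```python
from lip import *
R=Rh(np.radians(-11.3)); x,y=459.5,-195.5
robot.move_ptp([x,y,190],R); robot.movel([x,y,45],feed=120)
g=robot.movel([x,y,25.5],feed=20,guard=3); print(g,robot.get_tcp_pos(),robot.get_force(),robot.get_clock())
if g and robot.get_tcp_pos()[2]<30: 
    pass
robot.gripper_open(); robot.dwell(.2); robot.movel([x,y,150],feed=100)
robot.move_ptp([300,-60,250],R); robot.dwell(.3)
print(lip('scene'),robot.get_clock())
s=snap('top','top5'); W=cloud(s); z=W[...,2]
hsv=cv2.cvtColor(s['frame'],cv2.COLOR_RGB2HSV).astype(int); red=((hsv[...,0]<8)|(hsv[...,0]>172))&(hsv[...,1]>150)&(hsv[...,2]>80)
q=W[red&(abs(z-59)<4)&(W[...,0]<700)&(W[...,1]<100)]; print(cv2.minAreaRect(q[:,:2].astype(np.float32)),q[:,2].mean())
q=W[(z>40)&(z<66)&(W[...,0]>515)&(W[...,0]<680)&(W[...,1]>-290)&(W[...,1]<-120)]; d=cv2.fitLine(q[:,:2].astype(np.float32),cv2.DIST_HUBER,0,.01,.01).ravel(); print(np.degrees(np.arctan2(d[1],d[0])),np.percentile(q[:,2],95))
```

```text
True [ 459.18882804 -195.30534688   26.42333465] [-0.01198304  0.65116996  4.37966851] 34.3833
[(-80, 19.4), (-60, 19.0), (-40, 19.9), (0, 139.9), (20, 140.1), (40, 20.6), (60, 21.5), (80, 16.1)] 37.875
((457.9825439453125, -194.38983154296875), (24.588756561279297, 88.34073638916016), 80.19519805908203) 58.00026408592631
-11.19819 53.10296535002557
```

View pics/top5.png

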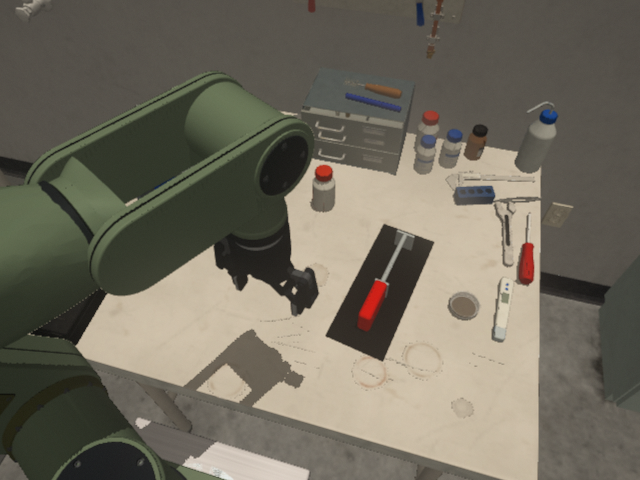

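The hook stands on the mat along its axis, handle at (373,305) and tongue at (403,240). The red-capped bottle (323,188) and the dish (464,305) are unmoved. One last unobstructed check of the tote, then I hand in.

Run:
```python
from lip import *
robot.move_ptp([330,-250,250],Rh(np.radians(-11.3))); robot.dwell(.3)
L=[lip('top'),lip('scene')]; print(L,robot.get_clock())
m=np.median([x for l in L for _,x in l]); print(m)
if abs(m-18.6)<1.2: print(robot.finish_job())
```

```text
[[], [(-80, 19.6), (-60, 18.0), (-40, 18.8), (-20, 17.9), (0, 18.3), (20, 19.3), (40, 18.4), (60, 16.4), (80, 18.8)]] 39.1167
18.4
the job is handed in; nothing more can be done
None
```

The job is done and handed in at about 39 s: I dragged the tote to the stop with about 7.6 N estimated on the pad and unhooked it with both bottles standing. At the last check it was still against the stop and the hook stood on the mat again.

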